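# Show the red-capped pin to the inspection camera in the mirror

## Robot

A 6-joint arm with a two-finger parallel gripper is mounted at the origin on the work surface. World frame = base frame: x ahead of the robot, y to its left, z up, the work surface at z = 0. Lengths are in mm, angles in rad, forces in N, time in s.
With the tool pointing down it reaches from about 250 to 800 mm from the base axis. Payload 8.5 kg.
Tool frame: the origin (TCP) lies midway between the tips of the shut fingers; the grasp point (between the pads) lies 19 mm behind it; z points along the fingers, y is the line along which they close (so a half turn about z gives the same grasp; the last joint's range is limited). The gripper opens to 85 mm and grips with 20 to 120 N. Pads are 22 mm wide; open, the fingers measure 114 mm over their backs; the gripper's body (76 mm by 85 mm) begins 54 mm behind the grasp point. The pads swing forward as they close: fully open they stand 13 mm farther back than shut.
Start: joints at [1.321, 0.238, -0.013, 1.319, 0, 1.571], TCP at [129.773, 508.663, 231.276] pointing down, gripper open.
Joint ranges: [-2.66, 2.66], [-1.03, 1.9], [-1.14, 1.46], [-1.82, 2.27], [-1.45, 1.34], [-3.14, 3.14]. Speed limits (rad/s): [2.22, 2.22, 2.79, 3.14, 3.14, 3.14].

## Interface

Orientations are given as a 3x3 rotation matrix whose columns are the frame's x, y, z axes.
In Python, from rig import * gives the robot as it stands.
- The arm moves only by the tool arm_command, never from a script. Its argument "motion" is text: rows parted by semicolons, each of 7 numbers parted by spaces: the turn, a rotation vector about the tool's x, y, z in units of 4 degrees (1.0 is 4 degrees), then the shift along the tool's x, y, z in units of 0.04 m (1.0 is 0.04 m), then the opening, from -1 (shut) to 1 (fully open), so that 0 is half open. In form: ax ay az tx ty tz jaw; .... A call has 1 to 10 rows; each row shifts and turns the commanded pose from where the row before left it, along the tool's axes as they then stand; what a row does not reach is not made up. A row lasts 1/12 s, in which the tool goes at most 41.7 mm and 7.16 degrees, less where a joint would pass 70% of its speed; a pose out of reach is approached as far as the arm can. A call with a number of a shift or a turn outside -1 to 1 is refused whole. A call with a gripper value outside its range is refused whole. The fingers move at their own pace and stop on an object; "grip_force" is the grip in N (left out, the last holds). Time passes only in rows, so rows that do not move let the fingers close. It gives the time, the measured TCP pose, the force, the opening and the grip force at its end, in the units of the state.
- observe(): the state, without advancing time (a new reading comes with each control period).
- read_camera(name): name is "side" or "top"; returns a dict with "color" (480x640x3 uint8, red, green, blue), "range_z" (480x640 float32, mm along the optical axis (not along the pixel's ray), 0 where there is no reading), "mtx" (3x3 intrinsics, pixels), "world_from_camera" (4x4, takes a point from camera to world coordinates). Camera axes: x right, y down, z forward; pixel columns grow to the right and rows downward; lengths in mm; the calibration is good to about 2 mm. A picture is of the moment at which its call begins.
- finish_job(): hands the job in; it is judged then, once.
Trained networks look in a picture, given as the dict that the camera call returned (one of the last four; its "shot" number tells which), for a name from the list of things; names that differ only in an ending like _2 or _b are one class to them, and where a whole thing is asked for, a point or a joint stands for the part that bears it (a point fixed in the world has none). Each returns a list of dicts, best first, with "score" (0 to 1); they miss things now and then, are a little off and sometimes report something else, mostly with a low value. They report only what shows in the picture. A call takes as long as a camera call. They do not tell look-alikes from the thing itself.
- recognise(picture, query): "position" ([x, y, z] in mm, in the coordinates of the camera as it stood for that picture, good to about 4 mm: the middle of the surface that is visible of it).
- cut_out(picture, query): "region" (480x640 bool, what is visible of it).
The state is a dict: "time_s": time; "qpos": joint angles; "qd": joint speeds; "effort": joint torques, N m; "ee_pos": TCP position; "orientation": TCP orientation; "wrist_force": force on the tool from outside, world axes, zero at the start; "torque": the same for the moment, N m; "grip_width": finger opening in mm; "grip_force": force on a finger pad.
Only numpy, scipy, OpenCV 4.12 (cv2) and the standard library are available. Lean on these libraries where they do the work, as an engineer would, in place of code of your own. Each camera call takes 0.05 s, during which the arm holds its last target. There are 200 camera calls.

## Task

Take the red-capped test pin out of the wooden rack and push it down into the narrow vial until its tip rests on the bottom, then let go of it. Next take the mirror's yellow peg, turn the spring-loaded mirror until the bench camera, looking into the mirror, has the red cap in the middle of its view, and finish while holding the mirror still at that angle by the peg. Leave the other two pins in the rack, and do not disturb the solder reel or the pliers.

Things in the scene. Friction and masses are not known exactly. Their poses are not given: they have to be found in the camera images.
- red_cap (a point): Centre of the red cap, the marker the camera must see: a red cylinder 14 mm in diameter and 40 mm high round the top of a brass rod 8 mm in diameter. This point lies 95 mm above the rod's tip (pin length 115 mm); z points up along the pin. It starts upright in any one of the rack's three holes, this point 105 mm above the table. About 30 g.
- red_tip (a point): Lower end of the red-capped pin, on its axis; z points up along the pin.
- blue_cap (a point): The same point of the blue-capped pin, of the same shape, which stays in the rack.
- green_cap (a point): The same point of the green-capped pin, of the same shape, which stays in the rack.
- rack: Fixed wooden block 180 (x) by 44 (y) by 45 (z) mm with three holes in a row along its x axis, at -60, 0 and +60 mm, each 11 mm wide and 35 mm deep; origin at the centre of its underside. One pin stands in each hole.
- vial_mouth (a point): Centre of the upper rim of the fixed, upright, pale clear vial, 76 mm above the table. The rim flares out like a funnel, 29 mm across outside; 8 mm lower begins the straight bore, 11 mm in diameter. The vial stands on a black foot 75 mm square and 12 mm high.
- vial_floor (a point): Centre of the vial's inner floor, 60 mm below the mouth and 16 mm above the table. With the pin seated the centre of its cap is 111 mm above the table.
- mirror_axis (a point): Middle of the mirror's reflecting face, 110 mm above the table, on the upright axis about which the mirror turns; it does not move. The mirror is an upright plate 60 mm wide and 50 mm high in a black frame, its top 138 mm above the table.
- camera_lens (a point): Front of the lens of the black bench camera, fixed on the same aluminium plate as the mirror, 150 mm from the mirror axis and 110 mm above the table, looking straight and level at point mirror_axis.
- sight_line (a point): Not a visible thing: where the camera looks by way of the mirror. Origin at the mirror axis, x along the reflected line of sight (level), z up; turns twice as far as the mirror. The cap is in mid-view when on this +x axis, that is when the mirror's normal halves the angle, seen from above, between the directions from the mirror axis to lens and to cap.
- mirror (a joint): Angle of the mirror, 0 at rest against its stop, up to 1.15 rad; grows clockwise seen from above. A spring (0.25 N m per rad, preloaded 0.1 N m) always drives it back to 0, about 2 to 5 N at the peg, so it must be held.
- mirror_peg (a point): Yellow upright round peg that turns the mirror, 14 mm in diameter, 55 mm high, on a steel arm behind the mirror; its centre circles the mirror axis at 60 mm, opposite to the reflecting face. Origin on its axis 108 mm above the table; peg top at 133 mm, steel arm's top at 80 mm. Its x axis points to the mirror axis, along the mirror's normal.
- red_pin: The red-capped pin as a whole, origin at its tip.
- solder_reel: Loose blue reel of solder, 52 mm in diameter and 40 mm high, standing; origin at the centre of its underside.
- pliers: Loose red-handled pliers lying flat, about 160 mm long along x and 65 mm wide, 12 mm high; origin on the table below the joint.
Things that resemble listed ones, but are neither listed nor needed, are in the scene too. There is more than one size of the part that bears vial_mouth; the job needs the middle-sized.

How it is judged:
By the outcome, as a careful person would: the job done as asked, in the order asked, and still so for the second after the job is handed in, while the arm keeps its last pose, push and grip.
It also fails if it takes over 51 s, if anything falls off the work surface, if the arm or the gripper's body presses on something with over 40 N, if the wrist force passes 120 N, or if a joint passes its speed limit or range.

## Working session

There is one attempt and no reset: what is moved stays moved. The work goes in short steps, Python scripts to look and compute and a tool call to move; the robot and the scene stay as the last step left them, time stands still between calls to the robot, and variables do not carry over. Pictures are saved under pics/ and viewed, at most 10 in all, crops included, and the job is handed in when it is done.

Besides the shell and the picture viewer there is one more tool, called after "Request:" as name(argument=value, ...) on one line, values as JSON. arm_command: Moves the arm, as the interface text tells. Shifts and turns lie within -1 to 1; 1 stands for 0.04 m of shift or 4 degrees of turn. Its arguments: {"type":"object","properties":{"motion":{"type":"string"},"grip_force":{"type":"number"}},"required":["motion"]}

```bash
ls; mkdir -p pics; python3 - <<'E'
from rig import *
import cv2,numpy as np,pickle
s=observe();print({k:np.round(v,3).tolist() for k,v in s.items()})
for n in("top","side"):
    p=read_camera(n);cv2.imwrite(f"pics/{n}0.png",p["color"][:,:,::-1]);pickle.dump(p,open(f"{n}0.pkl","wb"))
    print(n,p["mtx"].tolist(),np.round(p["world_from_camera"],3).tolist())
    T=p["world_from_camera"]
    for q in["red_cap","blue_cap","green_cap","rack","vial_mouth","mirror_axis","camera_lens","mirror_peg","solder_reel","pliers"]:
        for r in recognise(p,q)[:4]:
            w=T@np.r_[r["position"],1];print(q,round(r["score"],2),np.round(w[:3]))
E
```

```text
pics
{'time_s': 0.0, 'qpos': [1.321, 0.239, -0.014, 1.319, -0.0, 1.571], 'qd': [0.001, 0.0, -0.001, 0.0, -0.0, 0.001], 'effort': [0.002, -53.879, 34.644, 0.018, 0.0, -0.0], 'ee_pos': [129.688, 508.316, 230.695], 'orientation': [[-0.969, 0.247, -0.0], [0.247, 0.969, -0.001], [-0.0, -0.001, -1.0]], 'wrist_force': [1.519, 0.21, 0.453], 'torque': [-0.014, -0.0, 0.026], 'grip_force': 0.0, 'grip_width': 85.1}
top [[605.2798123242889, 0.0, 325.6151656320102], [0.0, 605.2798123242889, 240.23021026069804], [0.0, 0.0, 1.0]] [[0.022, -0.989, 0.145, 341.606], [-1.0, -0.024, -0.008, 1.197], [0.011, -0.145, -0.989, 1126.066], [0.0, 0.0, 0.0, 1.0]]
red_cap 0.24 [485. 284. 110.]
green_cap 0.54 [590. -38. 113.]
vial_mouth 0.9 [480. 155.  10.]
vial_mouth 0.85 [332. 177.  16.]
vial_mouth 0.4 [592. -38. 113.]
mirror_axis 0.57 [ 493. -110.   11.]
camera_lens 0.6 [ 491. -108.   12.]
camera_lens 0.54 [487. 287. 111.]
mirror_peg 0.75 [586. -38. 113.]
solder_reel 0.87 [662. 109.  39.]
pliers 0.69 [ 570. -321.    5.]
side [[433.1955718608146, 0.0, 321.2906756485024], [0.0, 433.1955718608146, 243.69313890876117], [0.0, 0.0, 1.0]] [[0.949, -0.167, 0.266, 313.457], [-0.315, -0.504, 0.804, -596.972], [-0.0, -0.847, -0.531, 478.543], [0.0, 0.0, 0.0, 1.0]]
red_cap 0.45 [550. 285.  96.]
blue_cap 0.62 [549. 281.  97.]
blue_cap 0.5 [491. 284.  95.]
green_cap 0.67 [605. 281.  92.]
rack 0.65 [549. 262.  34.]
vial_mouth 0.86 [372. 324.   7.]
vial_mouth 0.72 [475. 147.  16.]
vial_mouth 0.59 [329. 167.  18.]
mirror_axis 0.71 [ 456. -145.   12.]
camera_lens 0.58 [ 451. -142.    9.]
mirror_peg 0.78 [587. -50. 108.]
solder_reel 0.32 [ 570. -326.   15.]
pliers 0.62 [ 568. -331.   14.]
pliers 0.49 [546. 286. 101.]
```

View pics/top0.png

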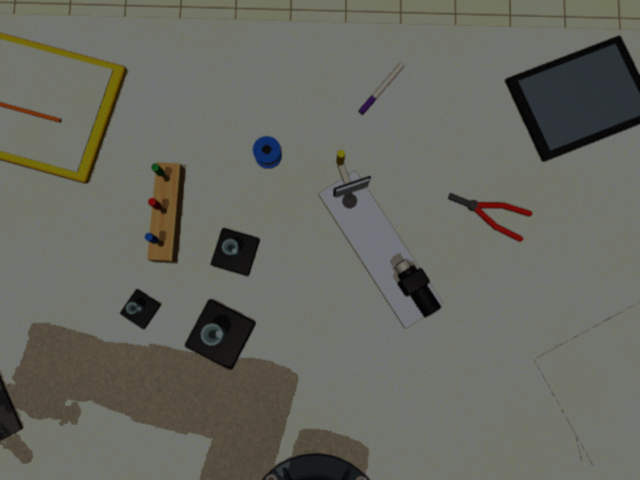

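View pics/side0.png

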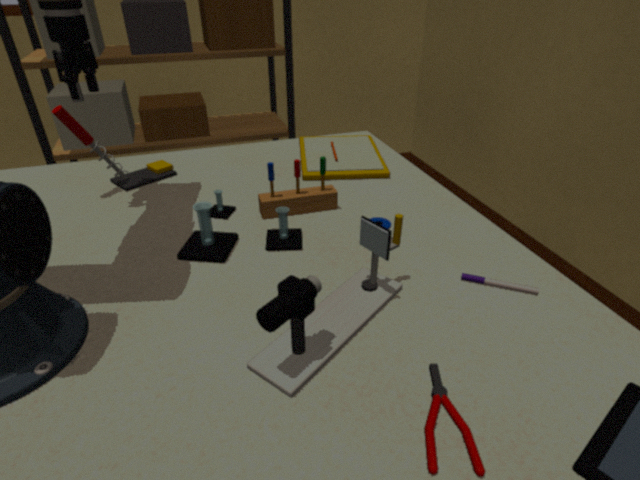

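The top view shows the rack at (165,213) with the red pin in the middle hole (154,203). The middle-sized vial is at (232,247), the mirror at (352,186), the yellow peg at (341,155) and the lens near (398,262). Next I'll measure these points.

```bash
cat > h.py <<'E'
import numpy as np,cv2
def ray(p,u,v,z):
    T=p["world_from_camera"];d=T[:3,:3]@np.linalg.solve(p["mtx"],[u,v,1.]);o=T[:3,3]
    return o+d*(z-o[2])/d[2]
def cloud(p):
    T=p["world_from_camera"];v,u=np.mgrid[:480,:640];r=p["range_z"]
    P=np.stack([(u-p["mtx"][0,2])/p["mtx"][0,0]*r,(v-p["mtx"][1,2])/p["mtx"][1,1]*r,r],-1)
    return P@T[:3,:3].T+T[:3,3]
E
python3 - <<'E'
from h import *;import pickle
p=pickle.load(open("top0.pkl","rb"));s=pickle.load(open("side0.pkl","rb"))
def stats(p,name,box,f):
    C=cloud(p);h=cv2.cvtColor(p["color"],cv2.COLOR_RGB2HSV).astype(int)
    m=np.zeros((480,640),bool);x0,y0,x1,y1=box;m[y0:y1,x0:x1]=1
    m&=f(h,C)
    if m.sum()==0:print(name,'none');return
    v,u=np.nonzero(m);print(name,m.sum(),"px",u.mean().round(1),v.mean().round(1),"w",np.median(C[m],0).round(1),C[m].min(0).round(),C[m].max(0).round(1));return C[m],u,v
red=lambda h,C:((h[...,0]<8)|(h[...,0]>172))&(h[...,1]>150)&(h[...,2]>50)
yel=lambda h,C:(abs(h[...,0]-27)<6)&(h[...,1]>150)&(h[...,2]>50)
stats(p,"redtop",(140,190,170,215),lambda h,C:red(h,C)&(C[...,2]>119))
stats(p,"red",(140,190,170,215),red)
stats(p,"rackt",(140,155,190,270),lambda h,C:(abs(C[...,2]-45)<4))
stats(s,"red s",(290,155,305,180),red)
stats(p,"peg",(330,145,352,170),lambda h,C:yel(h,C)&(C[...,2]>128))
stats(p,"pegall",(330,145,352,170),yel)
stats(s,"pegs",(385,205,410,250),yel)
r=stats(p,"mir",(325,170,380,205),lambda h,C:(C[...,2]>130))
print(cv2.fitLine(r[0][:,:2].astype(np.float32),cv2.DIST_L2,0,.01,.01).ravel())
for b,n in(((205,222,265,280),"mid"),((180,295,260,372),"big"),((115,285,165,332),"small")):
    r=stats(p,n+"foot",b,lambda h,C:(abs(C[...,2]-12)<5)&(h[...,2]<45))
    if r: print(cv2.minAreaRect(r[0][:,:2].astype(np.float32)))
    stats(p,n+"top",b,lambda h,C:(C[...,2]>40))
r=stats(p,"bench cam",(380,245,445,320),lambda h,C:(C[...,2]>85))
stats(p,"plate",(315,165,450,335),lambda h,C:(C[...,2]>4)&(C[...,2]<30)&(h[...,2]>90))
a=cv2.resize(p["color"][225:275,205:265],None,fx=6,fy=6,interpolation=2)
b=cv2.resize(p["color"][145:325,320:450],None,fx=3,fy=3,interpolation=2)
c=np.zeros((540,760,3),np.uint8);c[:300,:360]=a;c[:540,365:755]=b
cv2.imwrite("pics/z1.png",np.clip(c[...,::-1]*1.6,0,255).astype(np.uint8))
E
```

```text
redtop 46 px 152.0 201.4 w [548.1 286.4 123.7] [542. 281. 119.] [554.5 293.  128.2]
red 46 px 152.0 201.4 w [548.1 286.4 123.7] [542. 281. 119.] [554.5 293.  128.2]
rackt 1891 px 164.3 212.3 w [542.  284.8  44. ] [457. 262.  41.] [637.7 312.7  48.9]
red s 71 px 296.7 168.0 w [546.7 282.6 107.3] [ 313. -597.   89.] [552.7 288.4 478.5]
peg 44 px 340.9 153.5 w [637.2 -29.8 132.1] [630. -35. 129.] [643.8 -24.6 135.4]
pegall 47 px 340.8 153.6 w [637.1 -29.7 132. ] [630. -35. 127.] [643.8 -24.6 135.4]
pegs 164 px 397.4 227.8 w [635.4 -34.6 112.5] [631. -39.  79.] [643.8 -25.  134.2]
mir 189 px 352.1 183.6 w [583.7 -47.6 135.5] [342. -79. 130.] [ 597.9    1.2 1126.1]
[ 9.6766788e-01 -2.5222775e-01  5.7128442e+02 -4.6761940e+01]
midfoot 1252 px 235.9 252.2 w [475.1 154.4  11. ] [437. 116.   7.] [523.9 202.9  16.7]
((480.8660888671875, 159.66537475585938), (74.14024353027344, 73.17869567871094), 74.82426452636719)
midtop 210 px 228.9 247.1 w [480.3 160.4  73.4] [342.   1.  40.] [ 494.2  174.1 1126.1]
bigfoot 2107 px 221.6 334.1 w [329.1 173.   14.3] [267. 119.   7.] [389.6 241.9  17. ]
((328.6896667480469, 180.08056640625), (97.0785140991211, 97.5865478515625), 64.71094512939453)
bigtop 393 px 211.9 334.1 w [329.4 182.4  96.2] [311.   1.  40.] [ 345.9  198.4 1126.1]
smallfoot 465 px 141.2 308.7 w [369.8 325.5   8.8] [338. 294.   7.] [406.9 363.1  16.4]
((371.4618225097656, 328.65667724609375), (54.8968620300293, 52.570369720458984), 57.910640716552734)
smalltop 107 px 132.7 307.4 w [370.5 331.5  53.9] [342.   1.  42.] [ 381.1  339.8 1126.1]
bench cam 1370 px 416.4 287.4 w [ 413.3 -159.3  125.2] [ 342. -200.   90.] [ 461.4    1.2 1126.1]
plate 5325 px 374.7 246.1 w [ 505.1 -100.4   11.1] [ 332. -240.    4.] [653.   10.6  18.8]
```

View pics/z1.png

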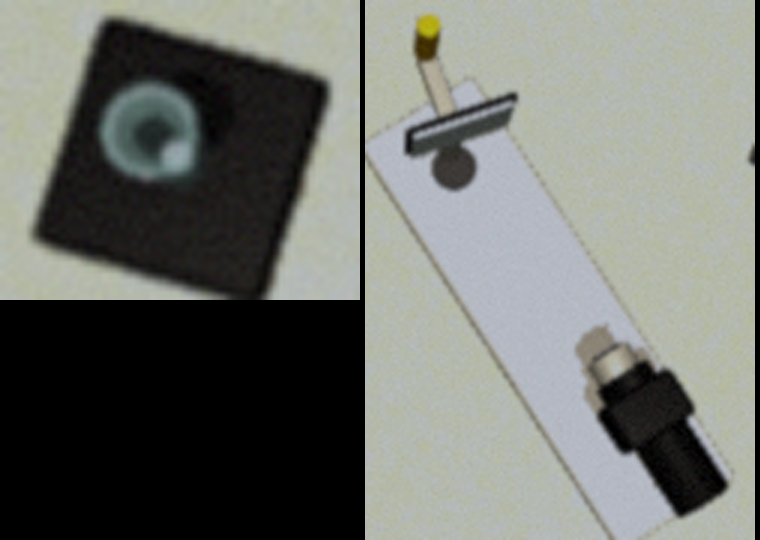

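The zoomed crop shows the vial rim centred at about crop (150,130), which is pixel (230,246.7). The mirror face looks towards the bench camera, with the peg behind it. I'll start moving above the red pin.

Request:
arm_command(motion="0 0 0 -0.92 -0.22 0 1; 0 0 0 -0.92 -0.22 0 1; 0 0 0 -0.92 -0.22 0 1; 0 0 0 -0.92 -0.22 0 1; 0 0 0 -0.92 -0.22 0 1; 0 0 0 -0.92 -0.22 0 1; 0 0 0 -0.92 -0.22 0 1; 0 0 0 -0.92 -0.22 0 1; 0 0 0 -0.92 -0.22 0 1; 0 0 0 -0.92 -0.22 0 1", grip_force=40)

```text
time_s: 1.93
ee_pos: [466.1, 331.2, 231.4]
orientation: [[-0.969, 0.247, 0.0], [0.247, 0.969, 0.0], [-0.0, 0.0, -1.0]]
wrist_force: [0.3, 1.0, 1.0]
grip_width: 85.3
grip_force: 0.0
```

```bash
cat >> h.py <<'E'
def go(s,target,yaw=None):
    "remaining move in tool units to TCP target"
    R=np.array(s["orientation"]);d=R.T@(np.array(target)-s["ee_pos"])/40
    y=np.degrees(np.arctan2(R[1,1],R[0,1]))
    print("at",np.round(s["ee_pos"],1),"yaw",y.round(1),"units",d.round(3),"F",np.round(s["wrist_force"],1),"w",round(s["grip_width"],1),"az",None if yaw is None else round(-((yaw-y+90)%180-90)/4,2),"t",s["time_s"],"tilt",R[:2,2].round(3))
E
python3 - <<'E'
from h import *;import pickle
from rig import *
go(observe(),[548,287,230])
p=pickle.load(open("top0.pkl","rb"));s=pickle.load(open("side0.pkl","rb"))
print("vial",ray(p,230,246.7,76),"red top",ray(p,151.5,201.2,125),"peg",ray(p,340.9,153.3,133))
# plate edges direction
C=cloud(p);h=cv2.cvtColor(p["color"],cv2.COLOR_RGB2HSV)
m=((h[...,2]>95)&(C[...,2]>3)&(C[...,2]<20)).astype(np.uint8)
c=p["color"].astype(int);blue=(c[...,2]>c[...,1]).astype(np.uint8)
blue[:165]=0;blue[340:]=0;blue[:,:310]=0;blue[:,450:]=0
n,l,st,ce=cv2.connectedComponentsWithStats(cv2.morphologyEx(blue,cv2.MORPH_OPEN,np.ones((3,3))));k=1+st[1:,4].argmax()
v,u=np.nonzero(l==k);W=np.array([ray(p,a,b,10) for a,b in zip(u,v)])[:,:2]
r=cv2.minAreaRect(W.astype(np.float32));print("plate",r,cv2.boxPoints(r))
# mirror face from side camera
C=cloud(s)
for (x0,y0,x1,y1) in((364,223,386,251),):
    Q=C[y0:y1,x0:x1].reshape(-1,3);Q=Q[(Q[:,2]>80)&(Q[:,2]<140)]
    for _ in range(4):
        c0=np.median(Q,0) if _==0 else Q.mean(0);U,S,V=np.linalg.svd(Q-c0,full_matrices=False);e=(Q-c0)@V[2];Q=Q[abs(e)<max(2*e.std(),1.5)]
    print("mirror",len(Q),Q.mean(0),V[2],np.degrees(np.arctan2(V[2][1],V[2][0])),e.std())
a=cv2.resize(s["color"][200:270,345:415],None,fx=7,fy=7,interpolation=2)
cv2.imwrite("pics/z2.png",np.clip(a[...,::-1].astype(float)*1.3,0,255).astype(np.uint8))
E
```

```text
at [466.1 331.2 231.4] yaw 75.7 units [-2.256 -0.565  0.035] F [0.3 1.  1. ] w 85.3 az None t 1.9333 tilt [0. 0.]
vial [480.30162876 159.36234324  76.        ] red top [547.87078656 287.21933706 125.        ] peg [636.79314249 -29.56991071 133.        ]
plate ((497.8645935058594, -114.32516479492188), (296.559326171875, 93.95084381103516), 33.49954605102539) [[ 348.28848   -156.99286  ]
 [ 400.1428    -235.33755  ]
 [ 647.4407     -71.65747  ]
 [ 595.5864       6.6872253]]
mirror 519 [583.51739356 -53.35334271 113.30411529] [0.93582511 0.35245924 0.00195994] 20.637848810432775 0.6821300860868176
```

View pics/z2.png

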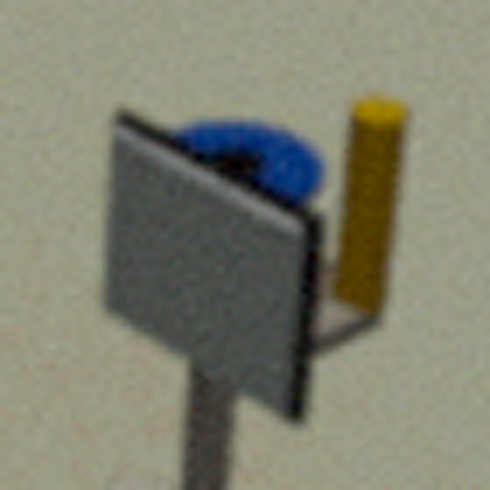

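The crop shows the mirror face and peg clearly. A plane fit gives the face normal at 200.6° with the mirror at rest. Going on to the pin.

Request:
arm_command(motion="0 0 0 -0.752 -0.188 0 1; 0 0 0 -0.752 -0.188 0 1; 0 0 0 -0.752 -0.189 0 1; 0 0 0 0 0 0.7 0.2; 0 0 0 0 0 0.7 0.2; 0 0 0 0 0 0.7 0.2; 0 0 0 0 0 0.7 0.2; 0 0 0 0 0 0.5 0.2; 0 0 0 0 0 0.2 0.2; 0 0 0 0 0 0 0.2")

```text
time_s: 2.77
ee_pos: [545.3, 287.6, 89.4]
orientation: [[-0.969, 0.247, -0.003], [0.247, 0.969, -0.002], [0.003, -0.003, -1.0]]
wrist_force: [0.1, -0.5, 0.3]
grip_width: 50.9
grip_force: 0.0
```

```bash
python3 - <<'E'
from h import *
from rig import *
go(observe(),[548,287,91])
p=read_camera("side");a=cv2.resize(p["color"][110:210,250:350],None,fx=5,fy=5,interpolation=2)
cv2.imwrite("pics/g1.png",a[...,::-1])
E
```

```text
at [545.3 287.6  89.4] yaw 75.7 units [-0.068  0.002 -0.041] F [ 0.1 -0.5  0.3] w 50.9 az None t 2.7667 tilt [-0.003 -0.002]
```

View pics/g1.png

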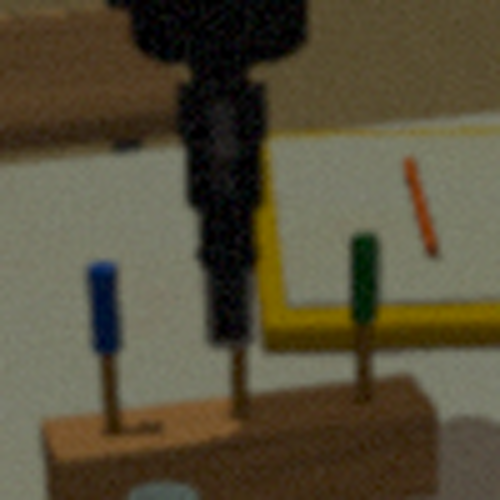

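The near finger hides the red cap. The red pin's rod (crop x≈239) sits slightly right of the finger (x≈229), so I'll shift about +3 mm in x and close.

Request:
arm_command(motion="0 0 0 -0.07 0 -0.03 0; 0 0 0 0 0 0 -0.5; 0 0 0 0 0 0 -1; 0 0 0 0 0 0 -1; 0 0 0 0 0 0 -1; 0 0 0 0 0 0 -1; 0 0 0 0 0 0 -1; 0 0 0 0 0 0 -1")

```text
time_s: 3.48
ee_pos: [549.9, 287.9, 93.8]
orientation: [[-0.969, 0.247, 0.002], [0.247, 0.969, 0.001], [-0.002, 0.001, -1.0]]
wrist_force: [0.4, 0.1, 6.2]
grip_width: 12.8
grip_force: 38.9
```

Request:
arm_command(motion="0 0 0 0 0 -0.3 -1; 0 0 0 0 0 -0.5 -1; 0 0 0 0 0 -0.5 -1; 0 0 0 0 0 -0.5 -1; 0 0 0 0 0 -0.5 -1; 0 0 0 0 0 -0.2 -1; 0 0 0 0 0 0 -1")

```text
time_s: 4.07
ee_pos: [550.0, 288.0, 194.6]
orientation: [[-0.969, 0.247, 0.003], [0.247, 0.969, 0.002], [-0.003, 0.002, -1.0]]
wrist_force: [0.9, -0.3, -0.0]
grip_width: 12.9
grip_force: 39.1
```

```bash
cat > pin.py <<'E'
from h import *
from rig import *
s=observe();go(s,[480.3,159.4,s["ee_pos"][2]])
import sys
for n in("side","top"):
    p=read_camera(n);C=cloud(p);h=cv2.cvtColor(p["color"],cv2.COLOR_RGB2HSV).astype(int)
    d=np.linalg.norm(C[...,:2]-s["ee_pos"][:2],axis=-1)
    m=(d<40)&((h[...,0]<8)|(h[...,0]>172))&(h[...,1]>140)&(h[...,2]>35)
    print(n,"red",m.sum(),C[m].mean(0).round(1) if m.any() else "",C[m].min(0).round(1) if m.any() else "")
    # brass rod: anything below the fingers near tool axis
    m=(d<20)&(C[...,2]<s["ee_pos"][2]-5)&(C[...,2]>85)&(p["range_z"]>0)
    if m.sum()>8:
        Q=C[m];v,u=np.nonzero(m);print(" rod",m.sum(),"u",u.min(),u.max(),"v",v.min(),v.max(),"mean",Q.mean(0).round(1),"min z",Q[:,2].min().round(1))
        f=[np.polyfit(Q[:,2],Q[:,i],1) for i in(0,1)];print("  dxdz,dydz",f[0][0].round(3),f[1][0].round(3),"TCP rel at mean",(Q.mean(0)-s["ee_pos"]).round(1))
E
python3 pin.py
```

```text
at [550.  288.  194.6] yaw 75.7 units [ 0.895 -3.547 -0.011] F [ 0.9 -0.3 -0. ] w 12.9 az None t 4.0667 tilt [0.003 0.002]
side red 13 [546.5 283.1 189.7] [542.7 279.5 186.7]
 rod 126 u 293 299 v 132 166 mean [548.5 285.3 151.3] min z 111.6
  dxdz,dydz -0.001 -0.024 TCP rel at mean [ -1.5  -2.7 -43.3]
top red 0  
 rod 40 u 146 155 v 199 205 mean [545.2 286.  131.6] min z 110.9
  dxdz,dydz -0.045 0.003 TCP rel at mean [ -4.9  -2.  -63. ]
```

Request:
arm_command(motion="0 0 0 0.14 -0.52 0 -1; 0 0 0 0.17 -0.7 0 -1; 0 0 0 0.17 -0.7 0 -1; 0 0 0 0.17 -0.7 0 -1; 0 0 0 0.14 -0.6 0 -1; 0 0 0 0.067 -0.3 0 -1; 0 0 0 0 0 0 -1; 0 0 0 0 0 0 -1")

```text
time_s: 4.83
ee_pos: [481.1, 159.4, 192.0]
orientation: [[-0.969, 0.248, -0.0], [0.248, 0.969, 0.0], [0.0, -0.0, -1.0]]
wrist_force: [-0.5, -0.2, -0.5]
grip_width: 12.5
grip_force: 39.1
```

```bash
sed -i '/^import sys/a p0=None' pin.py; python3 pin.py; python3 - <<'E'
from h import *
from rig import *
o=np.zeros((400,800,3),np.uint8)
for i,(n,b) in enumerate((("side",(230,150,330,250)),("top",(190,210,290,310)))):
    p=read_camera(n);x0,y0,x1,y1=b;o[:,400*i:400*i+400]=cv2.resize(p["color"][y0:y1,x0:x1],(400,400),interpolation=2)
cv2.imwrite("pics/v1.png",np.clip(o[...,::-1]*1.5,0,255).astype(np.uint8))
E
```

```text
at [481.1 159.4 192. ] yaw 75.6 units [ 0.02  -0.005  0.   ] F [-0.5 -0.2 -0.5] w 12.5 az None t 4.8333 tilt [-0.  0.]
side red 12 [477.7 153.2 186.6] [474.1 150.7 183.7]
 rod 162 u 275 282 v 157 195 mean [479.6 156.4 150. ] min z 108.4
  dxdz,dydz -0.002 -0.013 TCP rel at mean [ -1.6  -3.  -42. ]
top red 0  
 rod 10 u 225 228 v 244 246 mean [476.4 158.2 123.2] min z 109.8
  dxdz,dydz -0.014 -0.039 TCP rel at mean [ -4.7  -1.2 -68.8]
```

View pics/v1.png

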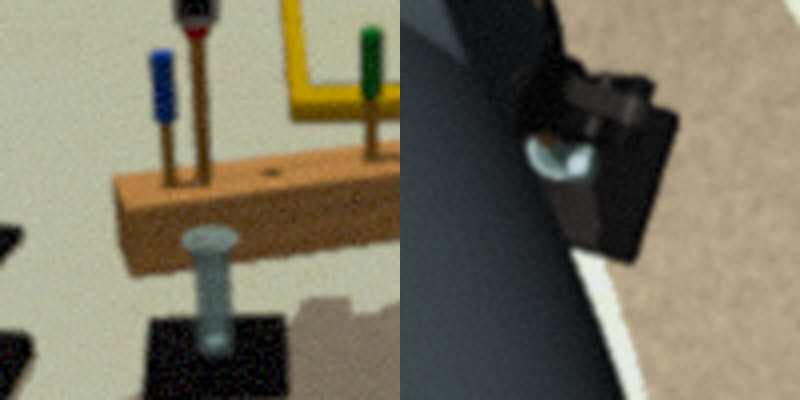

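The side crop shows the pin held upright, with its tip at crop (203,186) above the vial rim centre at (210,239). I'll compare both in the side camera.

```bash
python3 - <<'E'
from h import *;import pickle
p=pickle.load(open("side0.pkl","rb"))
print("rim",ray(p,230+210/4-.4,150+239/4-.4,76),"tip",ray(p,230+203/4-.4,150+186/4-.4,107.5))
q=read=pickle.load(open("top0.pkl","rb"))
# side rim from start pic
g=p["color"][200:222,265:300].astype(int).sum(-1);cv2.imwrite("pics/x.png",g)
E
```

```text
rim [481.46662215 159.69030068  76.        ] tip [478.55724742 155.84591064 107.5       ][ WARN:0@0.011] global loadsave.cpp:1063 imwrite_ Unsupported depth image for selected encoder is fallbacked to CV_8U.
```

Request:
arm_command(motion="0 0 0 -0.036 0.01 0.3 -1; 0 0 0 0 0 0.3 -1; 0 0 0 0 0 0.2 -1; 0 0 0 0 0 0.2 -1; 0 0 0 0 0 0.15 -1; 0 0 0 0 0 0.15 -1; 0 0 0 0 0 0.1 -1")

```text
time_s: 5.62
ee_pos: [482.6, 159.7, 135.9]
orientation: [[-0.969, 0.247, -0.0], [0.247, 0.969, -0.0], [0.0, -0.0, -1.0]]
wrist_force: [-1.0, -0.7, 0.3]
grip_width: 12.8
grip_force: 39.1
```

Request:
arm_command(motion="0 0 0 0 0 0.2 -1; 0 0 0 0 0 0.2 -1; 0 0 0 0 0 0.15 -1; 0 0 0 0 0 0.1 -1; 0 0 0 0 0 0.08 -1; 0 0 0 0 0 0.05 -1; 0 0 0 0 0 0 -1")

```text
time_s: 6.2
ee_pos: [482.5, 159.5, 105.0]
orientation: [[-0.969, 0.247, -0.0], [0.247, 0.969, -0.0], [0.0, -0.0, -1.0]]
wrist_force: [-0.2, -0.3, -0.2]
grip_width: 12.8
grip_force: 39.1
```

Request:
arm_command(motion="0 0 0 0 0 0.05 -1; 0 0 0 0 0 0.04 -1; 0 0 0 0 0 0.03 -1; 0 0 0 0 0 0.03 -1; 0 0 0 0 0 0 -1")

```text
time_s: 6.62
ee_pos: [483.0, 159.7, 99.8]
orientation: [[-0.969, 0.247, 0.001], [0.247, 0.969, 0.0], [-0.001, 0.0, -1.0]]
wrist_force: [-1.2, -0.1, 6.0]
grip_width: 12.7
grip_force: 39.8
```

Request:
arm_command(motion="0 0 0 0 0 0.03 -1; 0 0 0 0 0 0.03 -1; 0 0 0 0 0 0 -1")

```text
time_s: 6.87
ee_pos: [484.1, 159.9, 99.2]
orientation: [[-0.969, 0.247, 0.004], [0.247, 0.969, 0.001], [-0.004, 0.002, -1.0]]
wrist_force: [-3.6, -0.5, 20.8]
grip_width: 13.0
grip_force: 41.7
```

Seated firmly: 21 N and the pin no longer descends. Release and go up.

Request:
arm_command(motion="0 0 0 0 0 -0.05 -1; 0 0 0 0 0 0 -0.3; 0 0 0 0 0 0 0.1; 0 0 0 0 0 0 0.3; 0 0 0 0 0 0 0.3; 0 0 0 0 0 -0.5 0.3; 0 0 0 0 0 -0.9 0.3; 0 0 0 0 0 -0.9 0.3; 0 0 0 0 0 -0.9 0.3; 0 0 0 0 0 0 0.3")

```text
time_s: 7.7
ee_pos: [485.2, 160.4, 233.2]
orientation: [[-0.969, 0.247, 0.008], [0.247, 0.969, 0.003], [-0.008, 0.005, -1.0]]
wrist_force: [1.0, 0.4, 0.4]
grip_width: 55.7
grip_force: 0.0
```

```bash
python3 - <<'E'
from h import *
from rig import *
p=read_camera("side");C=cloud(p);h=cv2.cvtColor(p["color"],cv2.COLOR_RGB2HSV).astype(int)
m=((h[...,0]<8)|(h[...,0]>172))&(h[...,1]>150)&(h[...,2]>50)&(np.linalg.norm(C[...,:2]-[482,159],axis=-1)<30)
Q=C[m];print(m.sum(),Q.mean(0).round(1),Q.min(0).round(1),Q.max(0).round(1),[np.polyfit(Q[:,2],Q[:,i],1)[0].round(3) for i in(0,1)])
v,u=np.nonzero(m);print("top ray",ray(p,u[v==v.min()].mean(),v.min()-.5,131),"bottom",ray(p,u[v==v.max()].mean(),v.max()+.5,91))
n=np.array([-.9358,-.3525]);t=np.array([-n[1],n[0]])
go(observe(),[636.8,-29.6,215],yaw=200.6-90)
E
```

```text
103 [480.8 154.4 112.9] [475.5 150.7  92.8] [487.2 159.6 131.7] [np.float64(-0.002), np.float64(0.019)]
top ray [481.6736496  162.40105838 131.        ] bottom [481.03778972 155.79228427  91.        ]
at [484.4 160.2 230.2] yaw 75.7 units [-4.862 -3.657  0.394] F [ 0.1  0.5 -1.3] w 55.3 az -8.73 t 7.75 tilt [0.006 0.002]
```

The pin is seated upright: the cap spans z of about 93–132 mm. On to the peg.

Request:
arm_command(motion="0 0 0 -0.4 -0.3 0 0.3; 0 0 0 -0.7 -0.52 0 0.3; 0 0 0 -0.7 -0.52 0 0.3; 0 0 0 -0.7 -0.52 0 0.3; 0 0 0 -0.7 -0.52 0 0.3; 0 0 0 -0.7 -0.52 0 0.3; 0 0 0 -0.7 -0.52 0 0.3; 0 0 0 -0.3 -0.23 0.3 0.3; 0 0 -0.8 0 0 0 0.3; 0 0 -1 0 0 0 0.3")

```text
time_s: 8.58
ee_pos: [635.9, -31.3, 211.7]
orientation: [[-0.992, 0.123, -0.004], [0.123, 0.992, 0.0], [0.004, -0.0, -1.0]]
wrist_force: [-0.2, 0.3, -0.8]
grip_width: 55.5
grip_force: 0.0
```

Request:
arm_command(motion="0 0 -1 0 0 0 0.3; 0 0 -1 0 0 0 0.3; 0 0 -1 0 0 0 0.3; 0 0 -1 0 0 0 0.3; 0 0 -1 0 0 0 0.3; 0 0 -1 0 0 0 0.3; 0 0 -0.9 0 0 0 0.3; 0 0 0 0 0 0 0.3; 0 0 0 0 0 0 0.3")

```text
time_s: 9.33
ee_pos: [635.9, -30.0, 213.6]
orientation: [[-0.937, -0.348, -0.002], [-0.348, 0.937, 0.0], [0.002, 0.001, -1.0]]
wrist_force: [-0.3, 0.4, -1.2]
grip_width: 55.6
grip_force: 0.0
```

```bash
python3 - <<'E'
from h import *
from rig import *
go(observe(),[637.5,-29.5,92],yaw=200.6-90)
E
```

```text
at [635.9 -30.  213.6] yaw 110.4 units [-0.048 -0.005  3.04 ] F [-0.3  0.4 -1.2] w 55.6 az -0.05 t 9.3333 tilt [-0.002  0.   ]
```

Request:
arm_command(motion="0 0 0 -0.048 0 0.4 0.3; 0 0 0 0 0 0.6 0.3; 0 0 0 0 0 0.6 0.3; 0 0 0 0 0 0.6 0.3; 0 0 0 0 0 0.5 0.3; 0 0 0 0 0 0.3 0.3; 0 0 0 0 0 0 0.3")

```text
time_s: 9.92
ee_pos: [636.0, -29.4, 91.3]
orientation: [[-0.937, -0.348, -0.006], [-0.348, 0.937, 0.0], [0.005, 0.002, -1.0]]
wrist_force: [0.2, 0.0, 0.5]
grip_width: 55.4
grip_force: 0.0
```

Request:
arm_command(motion="0 0 0 0 0 0 0; 0 0 0 0 0 0 -0.4; 0 0 0 0 0 0 -1; 0 0 0 0 0 0 -1; 0 0 0 0 0 0 -1; 0 0 0 0 0 0 -1", grip_force=50)

```text
time_s: 10.42
ee_pos: [638.9, -29.5, 96.1]
orientation: [[-0.937, -0.35, 0.002], [-0.35, 0.937, 0.0], [-0.002, -0.001, -1.0]]
wrist_force: [-0.1, 1.3, 6.3]
grip_width: 12.9
grip_force: 48.7
```

```bash
cat > mir.py <<'E'
from h import *
from rig import *
s=observe();go(s,s["ee_pos"])
p=read_camera("side")
def fit(p):
    C=cloud(p);B=np.linalg.norm(C[...,:2]-[581,-52],axis=-1)
    c=p["color"].astype(int);m=(B<34)&(C[...,2]>90)&(C[...,2]<132)
    m[:,:340]=0;m[:,420:]=0
    Q=C[m];rng=np.random.default_rng(0);best=None
    for _ in range(400):   # RANSAC, upright plane
        a,b=Q[rng.choice(len(Q),2,False)];n=np.array([-(b-a)[1],(b-a)[0]]);L=np.hypot(*n)
        if L<25:continue
        k=abs((Q[:,:2]-a[:2])@(n/L))<1.5
        if best is None or k.sum()>best.sum():best=k
    Q=Q[best]
    for _ in range(3):
        c0=Q[:,:2].mean(0);n=np.linalg.svd(Q[:,:2]-c0,full_matrices=False)[2][1];e=(Q[:,:2]-c0)@n;Q=Q[abs(e)<2*e.std()+.3]
    return len(Q),c0.round(1),(np.degrees(np.arctan2(n[1],n[0]))%180+(180 if n[0]*n[1]>0 else 0)).round(2),e.std().round(2),(Q[:,:2]-c0)@[-n[1],n[0]]
if __name__=="__main__":
    for k in range(3):
        r=fit(p);print("mirror",r[:4],np.percentile(r[4],[1,99]).round());p=read_camera("side")
E
python3 mir.py; python3 - <<'E'
import pickle;from mir import fit
from h import *
p=pickle.load(open("side0.pkl","rb"));r=fit(p);print("initial",r[:4])
for n in("side0","top0"):
    q=pickle.load(open(n+".pkl","rb"));C=cloud(q)
    rel=C[...,:2]-np.array([581,-51]);d=np.array([-.836,-.548]);al=rel@d;pe=rel@[.548,-.836]
    m=(al>148)&(al<260)&(abs(pe)<40)&(C[...,2]>85)&(C[...,2]<150)
    for lo in range(148,260,12):
        k=m&(al>=lo)&(al<lo+12)
        if k.sum()>10: print(n,lo,k.sum(),"perp",np.percentile(pe[k],[3,50,97]).round(1),"zmax",np.percentile(C[...,2][k],97).round(0), "perp@ztop",pe[k&(C[...,2]>np.percentile(C[...,2][k],80))].mean().round(1))
E
```

```text
at [638.9 -29.5  96.1] yaw 110.5 units [0. 0. 0.] F [-0.1  1.3  6.3] w 12.9 az None t 10.4167 tilt [0.002 0.   ]
mirror (577, array([583.1, -52.1]), np.float64(200.93), np.float64(0.65)) [-31.  29.]
mirror (583, array([582.9, -51.9]), np.float64(200.48), np.float64(0.69)) [-31.  29.]
mirror (586, array([583.1, -52.2]), np.float64(200.61), np.float64(0.69)) [-31.  29.]
at [638.9 -29.5  96.2] yaw 110.5 units [0. 0. 0.] F [-1.5  1.6  5.9] w 12.8 az None t 10.6167 tilt [0.002 0.   ]
initial (589, array([583., -52.]), np.float64(200.62), np.float64(0.69))
side0 148 106 perp [-4.8 10.1 14.8] zmax 124.0 perp@ztop 2.4
side0 160 76 perp [-4.1  9.2 18.1] zmax 127.0 perp@ztop 3.0
side0 172 200 perp [-15.1  18.7  24.3] zmax 133.0 perp@ztop 3.4
side0 184 315 perp [-15.2  19.6  24.4] zmax 133.0 perp@ztop 2.7
side0 196 494 perp [-16.4  15.6  24. ] zmax 133.0 perp@ztop 3.2
side0 208 202 perp [-7.2 12.3 18.9] zmax 127.0 perp@ztop 2.7
side0 220 214 perp [-5.7 12.6 19. ] zmax 127.0 perp@ztop 2.2
side0 232 226 perp [-7.  12.7 19. ] zmax 127.0 perp@ztop 3.2
side0 244 356 perp [-10.7   4.6  18.1] zmax 127.0 perp@ztop 3.3
top0 148 101 perp [-12.6  -1.7  11.8] zmax 124.0 perp@ztop 0.7
top0 160 135 perp [-15.5  -1.4  14.7] zmax 128.0 perp@ztop -0.1
top0 172 198 perp [-21.2  -2.3  19.9] zmax 134.0 perp@ztop 0.8
top0 184 219 perp [-21.4  -2.5  20.6] zmax 135.0 perp@ztop -0.3
top0 196 188 perp [-21.   -2.4  20.3] zmax 134.0 perp@ztop -0.9
top0 208 150 perp [-15.4  -1.9  15.4] zmax 129.0 perp@ztop -1.8
top0 220 150 perp [-15.4  -1.7  15.8] zmax 128.0 perp@ztop -0.4
top0 232 147 perp [-15.2  -2.1  15.5] zmax 129.0 perp@ztop -0.8
top0 244 67 perp [-15.2  -2.1  14.4] zmax 128.0 perp@ztop 2.8
```

Peg held at rest. Target normal is about 164.4° (lens direction 213.3°, cap direction 115.5°), so I need to turn the mirror 36.2° clockwise along a 60 mm arc.

Request:
arm_command(motion="0 0 0.5 0.001 -0.052 0 -1; 0 0 0.5 0.001 -0.052 0 -1; 0 0 0.5 0.001 -0.052 0 -1; 0 0 0.5 0.001 -0.052 0 -1; 0 0 0.5 0.001 -0.052 0 -1; 0 0 0.5 0.001 -0.052 0 -1; 0 0 0.5 0.001 -0.052 0 -1; 0 0 0.5 0.001 -0.052 0 -1; 0 0 0.5 0.001 -0.052 0 -1; 0 0 0.5 0.001 -0.052 0 -1")

```text
time_s: 11.5
ee_pos: [642.8, -49.9, 96.2]
orientation: [[-1.0, -0.007, 0.002], [-0.007, 1.0, 0.0], [-0.002, 0.0, -1.0]]
wrist_force: [-0.1, 1.8, 5.9]
grip_width: 12.9
grip_force: 48.9
```

Request:
arm_command(motion="0 0 0.5 0.001 -0.052 0 -1; 0 0 0.5 0.001 -0.052 0 -1; 0 0 0.5 0.001 -0.052 0 -1; 0 0 0.5 0.001 -0.052 0 -1; 0 0 0.5 0.001 -0.052 0 -1; 0 0 0.5 0.001 -0.052 0 -1; 0 0 0.5 0.001 -0.052 0 -1; 0 0 0.5 0.001 -0.052 0 -1; 0 0 0 0 0 0 -1; 0 0 0 0 0 0 -1")

```text
time_s: 12.33
ee_pos: [640.7, -66.2, 96.2]
orientation: [[-0.964, 0.267, 0.003], [0.267, 0.964, 0.0], [-0.002, 0.001, -1.0]]
wrist_force: [0.9, 2.7, 5.3]
grip_width: 12.7
grip_force: 48.9
```

```bash
python3 mir.py
```

```text
at [640.7 -66.2  96.2] yaw 74.5 units [0. 0. 0.] F [0.9 2.7 5.3] w 12.7 az None t 12.3333 tilt [0.003 0.   ]
mirror (169, array([581.4, -55.1]), np.float64(165.78), np.float64(0.47)) [-34.  27.]
mirror (175, array([581.3, -55.5]), np.float64(165.6), np.float64(0.38)) [-34.  26.]
mirror (173, array([581.4, -55.1]), np.float64(165.82), np.float64(0.44)) [-34.  26.]
```

```bash
python3 - <<'E'
from h import *;import pickle
from rig import *
P=[read_camera(n) for n in("side","top")];o=np.zeros((500,800,3),np.uint8)
a=P[0]["color"][180:260,330:420];b=P[1]["color"][130:210,310:385]
o[:400,:400]=cv2.resize(a,(400,400*80//90),interpolation=2)[:400] if 0 else cv2.resize(a,(400,400),interpolation=2)
o[:400,400:]=cv2.resize(b,(400,400),interpolation=2)
cv2.imwrite("pics/m1.png",np.clip(o[...,::-1]*1.4,0,255).astype(np.uint8))
for n,p in(("init",pickle.load(open("top0.pkl","rb"))),("now",P[1])):
    C=cloud(p);B=np.linalg.norm(C[...,:2]-[581,-51],axis=-1);m=(B<36)&(C[...,2]>132)&(C[...,2]<144)
    Q=C[m][:,:2].astype(np.float32);print(n,len(Q),Q.mean(0) if len(Q) else "");
    if len(Q)>20:
        l=cv2.fitLine(Q,cv2.DIST_HUBER,0,.01,.01).ravel();print(np.degrees(np.arctan2(l[1],l[0]))+90,l[2:])
E
```

```text
init 158 [584.37756 -49.47178]
20.36052 [584.2702   -49.421974]
now 0
```

View pics/m1.png

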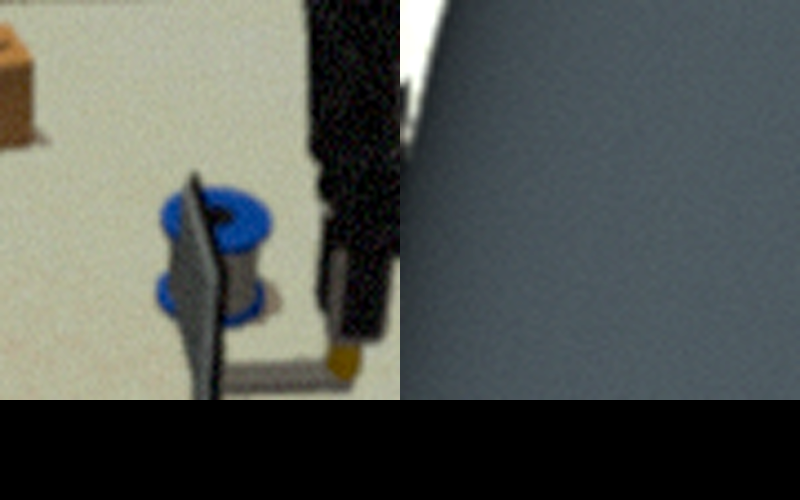

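The side crop shows the peg held, the mirror turned nearly edge-on, and the reel undisturbed. The arm hides the mirror in the top view. One small correction of about 0.9°.

Request:
arm_command(motion="0 0 0.12 0 -0.012 0 -1; 0 0 0.12 0 -0.012 0 -1; 0 0 0 0 0 0 -1; 0 0 0 0 0 0 -1; 0 0 0 0 0 0 -1; 0 0 0 0 0 0 -1")

```text
time_s: 13.13
ee_pos: [640.5, -67.1, 96.2]
orientation: [[-0.959, 0.283, 0.003], [0.283, 0.959, 0.0], [-0.002, 0.001, -1.0]]
wrist_force: [0.4, 2.6, 5.7]
grip_width: 12.8
grip_force: 48.9
```

```bash
python3 mir.py
```

```text
at [640.5 -67.1  96.2] yaw 73.5 units [0. 0. 0.] F [0.4 2.6 5.7] w 12.8 az None t 13.1333 tilt [0.003 0.   ]
mirror (166, array([580.9, -56.5]), np.float64(165.0), np.float64(0.46)) [-34.  25.]
mirror (162, array([581.1, -55.9]), np.float64(165.15), np.float64(0.54)) [-34.  26.]
mirror (165, array([581.3, -54.9]), np.float64(164.47), np.float64(0.32)) [-33.  27.]
```

```bash
python3 -c "
from rig import *
print(finish_job())"
```

```text
the job is handed in; nothing more can be done
None
```

I handed the job in at about 13 s: the red pin is seated on the floor of the middle-sized vial and released, and the gripper holds the peg with the mirror normal measured at 164–165° against a target of 164.4°, so the red cap should be mid-view, though I could not check that through the bench camera itself.

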